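# Sort the cupboard fittings back to their kinds

## Task

Sort the loose cupboard fittings on the board: set both ceramic knobs, gently and not dropped, in the tray of knobs, lay the black hinge cover in the tray of hinge covers, put the wooden peg in the glass tumbler of pegs, and stand the steel socket in the middle of the carousel bay that holds sockets. Leave the red nut driver where it lies and do not tip the tumbler over.

Things in the scene. Friction and masses are not known exactly. Their poses are not given: they have to be found in the camera images.
- knob_white_c (a point): Loose off-white ceramic cupboard knob, 38 mm tall, standing on its brass foot (26 mm across) on the board, whose top is 22 mm above z = 0. Mushroom head 36 mm across, upright-sided and best gripped 22 to 30 mm above the foot's underside; about 60 g. The point is on its axis, 19 mm above its underside; z is its axis.
- knob_blue_c (a point): Loose blue glazed ceramic cupboard knob, same shape and size as the off-white one; the point is on its axis 19 mm above its underside, z is its axis.
- cover_c (a point): Loose black plastic hinge cover lying flat on the board: 62 mm long (its x), 22 mm wide (its y), 14 mm tall, a small clip tab 7 mm beyond its +x end; about 18 g. The point is at its centre, 7 mm above its underside.
- peg_c (a point): Loose fluted wooden peg (dowel) lying on the board, 48 mm long (its x), 12 mm thick, about 12 g. The point is at its centre, 6 mm above the board.
- socket_c (a point): Loose steel hex socket standing on the board, round, 22 mm across its upper 20 mm and 19 mm lower down, 36 mm tall, about 55 g. The point is on its axis half-way up, 18 mm above its underside.
- knob_tray: Shallow loose metal tray, 136 mm (its x) by 176 mm (its y), walls 3 mm thick, rim 21 mm high, floor 3 mm thick. One off-white and one blue knob are fixed in it, standing at (-28, -60) and (26, -58) mm, at its -y end; from y = -35 mm to the +y wall it is free. Origin: centre of its underside, on the board.
- cover_tray: Shallow loose metal tray, same size as the knob tray. Two black hinge covers are fixed in it, lying along its x at y = -69 and y = -41 mm, at its -y end; from y = -25 mm to the +y wall it is free. Origin: centre of its underside, on the board.
- tumbler: Clear glass tumbler, loose, about 0.4 kg, 72 mm across at the foot, 86 mm at the rim, 75 mm high, wall 3 mm. A layer of wooden pegs like the loose one lies in it, stuck down, its top 31 mm above the underside. Origin: centre of its underside, on the board.
- bay (a point): Point on the floor of the socket bay (13 mm above the board) of a round steel bit carousel: 200 mm across, turns stiffly, three bays of 120 deg. x points outwards; the hub (34 mm thick, top 46 mm above the point) is 62 mm off along -x, rim wall 35 mm off along +x; rim and dividers 16 mm high. Two small fixed sockets, 15 mm across, 28 tall, at x = -35, y = 15 and -15 mm. Other bays hold bits.
- nut_driver_c (a point): Red-handled nut driver, about 200 mm long, 30 mm thick, lying on the board, to be left there. The point is on its axis, 15 mm above the board; x points to its steel socket end, 112 mm away; the handle's end is 86 mm away along -x.
There are look-alikes about, which are no part of the job. There is more than one size of the part that bears knob_blue_c; the job needs the largest.

How it is judged:
By the outcome, as a careful person would: the job done as asked, in the order asked, and still so for the second after the job is handed in, with the robot touching nothing.
It also fails if it takes over 131 s, if anything falls off the work surface, if the arm or the gripper's body presses on something with over 40 N, if the wrist force passes 120 N, or if a joint passes its speed limit or range.

## Robot

A 6-joint arm with a two-finger parallel gripper is mounted at the origin on the work surface. World frame = base frame: x ahead of the robot, y to its left, z up, the work surface at z = 0. Lengths are in m, angles in degrees, forces in N, time in s.
With the tool pointing down it reaches from about 0.325 to 0.775 m from the base axis. Payload 5.5 kg.
Tool frame: the origin (TCP) lies at the very end of the fingers, on their centre line; the grasp point (between the pads) lies 19 mm behind it; z points along the fingers, y is the line along which they close (so a half turn about z gives the same grasp; the last joint's range is limited). The gripper opens to 85 mm and grips with 20 to 120 N. Pads are 22 mm wide; open, the fingers measure 114 mm over their backs; the gripper's body (76 mm by 85 mm) begins 54 mm behind the grasp point. The pads swing forward as they close: fully open they stand 13 mm farther back than shut.
Start: joints at [-73.952, 5.22, 70.514, -0, 104.267, -3.249], TCP at [0.198, -0.566, 0.231] pointing down, gripper open.
Joint ranges: [-164.24, 164.24], [-49.07, 125.15], [9.68, 141.18], [-86.29, 266.29], [3.28, 154.24], [-151.56, 151.56]. Speed limits (degrees/s): [147.25, 147.25, 172.46, 180, 180, 180].

## Interface

Orientations are given as [roll, pitch, yaw] about the fixed x, y, z axes, in that order (R = Rz(yaw) Ry(pitch) Rx(roll)).
In Python, from cell import state, grab_frame, sign_off gives the robot as it stands.
- The arm moves only by the tool send_rows, never from a script. Its argument "motion" is a list of rows, each a list of 3 entries, a list of its own where there are three numbers: the shift along the world's x, y, z in mm, then the turn, a rotation vector about the world's x, y, z in degrees, then the opening, from 0 (shut) to 1 (fully open). A call has 1 to 12 rows; each row is the pose to reach, as a shift and turn from the pose commanded when the call began; what a row does not reach only later rows make up. A row lasts 1/8 s, in which the tool goes at most 62.5 mm and 10.7 degrees, less where a joint would pass 70% of its speed; a pose out of reach is approached as far as the arm can. A call with a gripper value outside its range is refused whole. The fingers move at their own pace and stop on an object; "squeeze" is the grip in N (left out, the last holds). Time passes only in rows, so rows that repeat a pose let the fingers close. It gives the time, the measured TCP pose, the force, the opening and the grip force at its end, in the units of the state.
- state(): the state, without advancing time (a new reading comes with each control period).
- grab_frame(name): name is "scene" or "side" or "wrist"; returns a dict with "frame" (384x512x3 uint8, red, green, blue), "depth" (384x512 float32, m along the optical axis (not along the pixel's ray), 0 where there is no reading), "mtx" (3x3 intrinsics, pixels), "pose" (4x4, takes a point from camera to world coordinates). Camera axes: x right, y down, z forward; pixel columns grow to the right and rows downward; lengths in m; the calibration is good to about 2 mm. The wrist camera is an equidistant fisheye: a pixel r from the principal point sees the ray r / f radians off the axis. A picture is of the moment at which its call begins.
- sign_off(): hands the job in; it is judged then, once.
The state is a dict: "time": time; "joints": joint angles; "dq": joint speeds; "effort": joint torques, N m; "ee_pos": TCP position; "tool_rot": TCP orientation; "wrist_force": force on the tool from outside, world axes, zero at the start; "ft_torque": the same for the moment, N m; "opening": finger opening in m; "grasp_force": force on a finger pad.
Only numpy, scipy, OpenCV 4.12 (cv2) and the standard library are available. Lean on these libraries where they do the work, as an engineer would, in place of code of your own. Each camera call takes 0.05 s, during which the arm holds its last target. There are 200 camera calls.

## Working session

There is one attempt and no reset: what is moved stays moved. The work goes in short steps, Python scripts to look and compute and a tool call to move; the robot and the scene stay as the last step left them, time stands still between calls to the robot, and variables do not carry over. Pictures are saved under pics/ and viewed, at most 14 in all, crops included, and the job is handed in when it is done.

Besides the shell and the picture viewer there is one more tool, called after "Call:" by a JSON object that holds its "fn" and its "kwargs". send_rows: Moves the arm, as the interface text tells. Its arguments: {"type":"object","properties":{"motion":{"type":"array"},"squeeze":{"type":"number"}},"required":["motion"]}

```bash
ls; mkdir -p pics; cat > h.py <<'E'
import numpy as np, cv2, pickle
from cell import state, grab_frame, sign_off
def shot(n, tag):
    d=grab_frame(n); pickle.dump(d,open(f'pics/{tag}.pkl','wb'))
    cv2.imwrite(f'pics/{tag}.png',cv2.cvtColor(d['frame'],cv2.COLOR_RGB2BGR)); return d
def load(tag): return pickle.load(open(f'pics/{tag}.pkl','rb'))
def ray(d,u,v,fish=False):
    K=d['mtx']; x=(u-K[0,2])/K[0,0]; y=(v-K[1,2])/K[1,1]
    if fish:
        t=np.hypot(x,y); s=np.sin(t)/t if t>1e-9 else 1; r=np.array([x*s,y*s,np.cos(t)])
    else: r=np.array([x,y,1.])
    return d['pose'][:3,3], d['pose'][:3,:3]@r
def onz(d,u,v,z,fish=False):
    o,r=ray(d,u,v,fish); return o+r*(z-o[2])/r[2]
def cloud(d):
    K=d['mtx']; h,w=d['depth'].shape; v,u=np.mgrid[:h,:w]; z=d['depth']
    p=np.stack([(u-K[0,2])/K[0,0]*z,(v-K[1,2])/K[1,1]*z,z],-1)
    return p@d['pose'][:3,:3].T+d['pose'][:3,3]
E
python3 - <<'E'
from h import *
for n in('scene','side','wrist'):
    d=shot(n,n+'0'); print(n,d['mtx'].round(1).tolist(),d['pose'].round(3).tolist())
a=[cv2.imread(f'pics/{n}0.png') for n in('scene','side')]
for n,i in zip(('scene','side'),a): cv2.imwrite(f'pics/{n}0b.png',cv2.resize(i,(800,600),interpolation=cv2.INTER_CUBIC))
print(state())
E
```

```text
pics
scene [[400.6, 0.0, 253.6], [0.0, 400.6, 187.8], [0.0, 0.0, 1.0]] [[0.578, 0.598, -0.555, 1.225], [0.816, -0.413, 0.405, -0.55], [0.013, -0.687, -0.727, 1.07], [0.0, 0.0, 0.0, 1.0]]
side [[412.5, 0.0, 255.4], [0.0, 412.5, 196.0], [0.0, 0.0, 1.0]] [[-0.868, -0.242, 0.433, -0.058], [-0.496, 0.45, -0.742, 0.879], [-0.015, -0.859, -0.511, 0.661], [0.0, 0.0, 0.0, 1.0]]
wrist [[297.3, 0.0, 254.2], [0.0, 297.3, 189.5], [0.0, 0.0, 1.0]] [[0.331, -0.901, -0.282, 0.271], [-0.944, -0.317, -0.098, -0.541], [-0.001, 0.298, -0.955, 0.373], [0.0, 0.0, 0.0, 1.0]]
{'time': 0.15, 'joints': array([-7.39495690e+01,  5.25314183e+00,  7.05671198e+01, -3.94727057e-04,
        1.04266142e+02, -3.24926930e+00]), 'dq': array([-0.02616907, -0.14251175, -0.20449321, -0.06931076,  0.09374944,
        0.01464442]), 'effort': array([ 1.81150322e-04, -4.59371209e+01, -4.18527317e+01, -1.65473189e-04,
        9.58515680e-03,  2.89042543e-05]), 'ee_pos': array([ 0.19823642, -0.56607816,  0.23040048]), 'tool_rot': array([-1.79913714e+02, -4.51527835e-03,  1.92995999e+01]), 'wrist_force': array([ 0.10567524, -0.18536552, -0.24077713]), 'ft_torque': array([-0.05495346, -0.01674195, -0.0114056 ]), 'grasp_force': 0.0, 'opening': 0.08526517049122116}
```

View pics/scene0b.png

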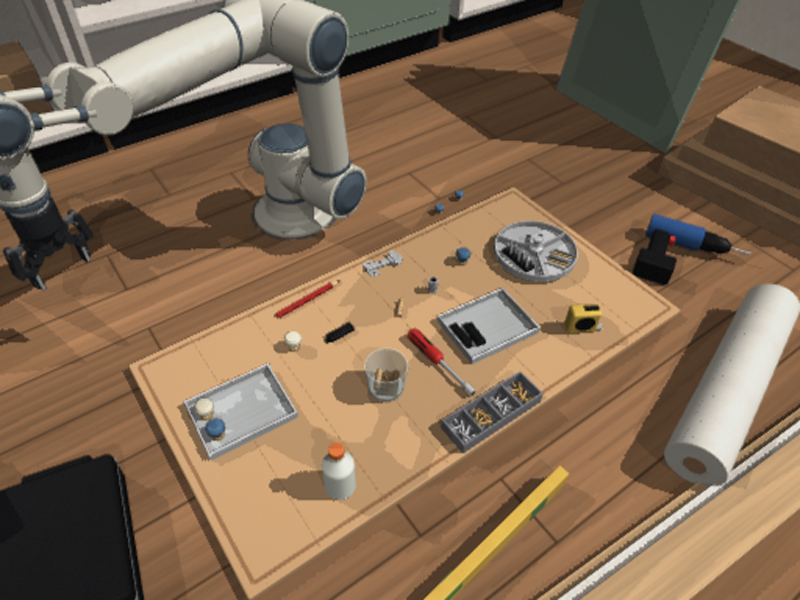

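View pics/side0b.png

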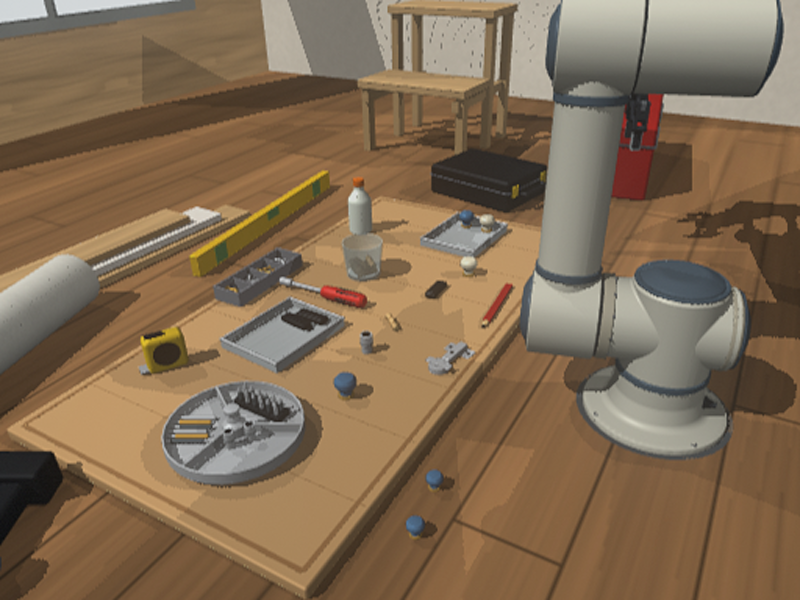

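The scene view shows the white knob at (292,340), blue knob (463,256), cover (340,332), peg (400,307) and socket (433,285). The knob tray is at (240,410), cover tray (488,325), tumbler (385,375), carousel (535,250) and nut driver (440,360). Two smaller blue look-alikes stand on the floor at (438,208) and (458,194). Next I'll measure them from the depth clouds.

```bash
cat > m.py <<'E'
from h import *
S=1.5625
seeds=dict(white=(292,338),blue=(463,254),cover=(340,332),peg=(400,307),sock=(433,284),ktray=(250,400),ctray=(500,325),tumb=(385,375),car=(535,250),nd=(425,345),sb1=(438,208),sb2=(458,194))
for n in('scene','side'):
    d=load(n+'0'); P=cloud(d); bd=P[(abs(P[...,2]-.022)<.01)]
    print(n,'board z',np.median(bd[:,2]).round(4),[(np.percentile(bd[:,i],[1,99])).round(3).tolist() for i in (0,1)])
    m=((P[...,2]>.0265)&(P[...,2]<.16)&(P[...,0]>.2)&(P[...,0]<.85)&(abs(P[...,1])<.65)).astype(np.uint8)
    k,L,st,c=cv2.connectedComponentsWithStats(m,connectivity=4)
    for i in range(1,k):
        if st[i,4]<15: continue
        q=P[L==i]; r=cv2.minAreaRect((q[:,:2]*1000).astype(np.float32))
        print(i,(c[i]*S).round().tolist(),st[i,4],'lo',(q.min(0)*1e3).round().tolist(),'hi',(q.max(0)*1e3).round().tolist(),'rect',np.round(r[0],1),np.round(r[1],1),round(r[2],1),'rgb',d['frame'][L==i].mean(0).round())
E
python3 m.py
```

```text
scene board z 0.0214 [[-0.556, 1.125], [-0.537, 1.056]]
1 [343.0, 206.0] 187 lo [200.0, -14.0, 96.0] hi [220.0, 83.0, 160.0] rect [210.4  34.8] [19.8 96.4] 1.1 rgb [68. 73. 75.]
17 [535.0, 250.0] 1644 lo [393.0, 283.0, 27.0] hi [611.0, 488.0, 84.0] rect [509.5 385.9] [198.2 206.5] 39.5 rgb [123. 121. 119.]
25 [655.0, 260.0] 415 lo [646.0, 549.0, 27.0] hi [753.0, 649.0, 63.0] rect [695.5 614. ] [ 85.8 107.3] 26.5 rgb [22. 21. 21.]
32 [463.0, 254.0] 75 lo [412.0, 208.0, 27.0] hi [444.0, 265.0, 61.0] rect [421.4 232.6] [31.7 58. ] 42.5 rgb [ 74.  89. 103.]
33 [385.0, 260.0] 120 lo [298.0, 17.0, 27.0] hi [352.0, 109.0, 38.0] rect [315.6  66.8] [91.8 52.8] 72.6 rgb [163. 159. 157.]
55 [432.0, 283.0] 52 lo [450.0, 96.0, 27.0] hi [476.0, 116.0, 60.0] rect [462.9 105.6] [20.3 19.5] 29.0 rgb [98. 95. 91.]
59 [321.0, 288.0] 46 lo [312.0, -130.0, 27.0] hi [328.0, -78.0, 33.0] rect [ 319.8 -103.9] [15.7 52.3] 1.4 rgb [166.  64.  53.]
64 [481.0, 327.0] 717 lo [530.0, 44.0, 27.0] hi [696.0, 233.0, 49.0] rect [612.4 141. ] [180.3 155.6] 84.1 rgb [103. 101. 100.]
72 [302.0, 299.0] 38 lo [315.0, -178
[... 2814 characters left out ...]
90.0] rect [735.5 312. ] [78.7 38.3] 61.2 rgb [105.  88.  41.]
100 [366.0, 340.0] 99 lo [448.0, 98.0, 27.0] hi [470.0, 123.0, 61.0] rect [459.8 110.8] [20.8 24.5] 78.0 rgb [113. 106.  99.]
120 [445.0, 358.0] 219 lo [304.0, 16.0, 27.0] hi [349.0, 113.0, 38.0] rect [329.1  64.8] [45.3 95.2] 4.2 rgb [144. 141. 138.]
142 [345.0, 382.0] 171 lo [406.0, 215.0, 27.0] hi [439.0, 246.0, 62.0] rect [421.  231.3] [32.  28.7] 33.9 rgb [ 77.  88. 100.]
143 [233.0, 431.0] 4729 lo [407.0, 287.0, 30.0] hi [608.0, 488.0, 82.0] rect [507.4 387.5] [198.5 200.6] 74.6 rgb [123. 122. 119.]
148 [23.0, 477.0] 1171 lo [644.0, 552.0, 27.0] hi [744.0, 650.0, 61.0] rect [676.8 594.1] [ 64.8 117.8] 55.1 rgb [32. 31. 30.]
```

Call:
{"fn": "send_rows", "kwargs": {"motion": [[[32, 47, 0], [0, 0, -3], 1], [[80, 120, 0], [0, 0, -8], 1], [[130, 190, -5], [0, 0, -14], 1], [[180, 265, -10], [0, 0, -19.3], 1], [[210, 315, -20], [0, 0, -19.3], 1], [[222, 332, -30], [0, 0, -19.3], 1], [[222, 332, -30], [0, 0, -19.3], 1], [[222, 332, -30], [0, 0, -19.3], 1]], "squeeze": 30}}

```text
time: 1.15
ee_pos: [0.4209, -0.2323, 0.2004]
tool_rot: [-179.9, 0.1, 0.2]
wrist_force: [-0.2, 0.5, 0.4]
opening: 0.0851
grasp_force: 0.0
```

```bash
python3 - <<'E'
from h import *
d=shot('wrist','w1'); s=state(); print(s['time'],s['ee_pos'],s['tool_rot'],s['joints'].round(1)); print(d['pose'].round(3).tolist())
E
```

```text
1.2 [ 0.42038562 -0.23362152  0.20086919] [-1.79992828e+02  5.29307799e-02  1.23706717e-01] [-33.1 -13.4  91.3  -0.  102.1  56.8]
[[0.005, -0.954, -0.299, 0.498], [-1.0, -0.005, -0.001, -0.232], [-0.001, 0.299, -0.954, 0.343], [0.0, 0.0, 0.0, 1.0]]
```

View pics/w1.png

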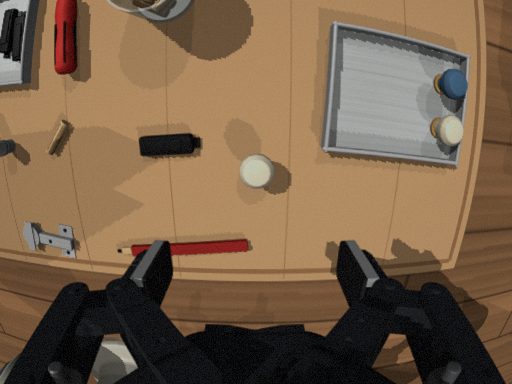

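Image shows the white knob at (257,171), cover at (168,145) with its tab at the right end (198,143), peg (58,137), knob tray with rim corners around (333,25)-(468,55)-(325,150)-(458,163), fixed knobs at its right end. Next I'll measure these.

```bash
cat >> h.py <<'E'
def blob(d,lo,hi,roi,z,fish=True,minA=30):
    """largest HSV blob in roi(x0,y0,x1,y1); contour cast on plane z; returns mm centre, minAreaRect, pixel"""
    x0,y0,x1,y1=roi; hsv=cv2.cvtColor(d['frame'],cv2.COLOR_RGB2HSV)
    m=np.zeros(hsv.shape[:2],np.uint8); m[y0:y1,x0:x1]=cv2.inRange(hsv,lo,hi)[y0:y1,x0:x1]
    cs=[c for c in cv2.findContours(m,cv2.RETR_EXTERNAL,cv2.CHAIN_APPROX_NONE)[0]]
    c=max(cs,key=cv2.contourArea)[:,0]
    w=np.array([onz(d,u,v,z,fish)[:2] for u,v in c])*1e3
    return w.astype(np.float32),c.mean(0)
def rep(n,w,px):
    r=cv2.minAreaRect(w); cc,rad=cv2.minEnclosingCircle(w)
    print(n,'px',px.round(),'rect',np.round(r[0],1),np.round(r[1],1),round(r[2],1),'circ',np.round(cc,1),round(rad,1))
E
python3 - <<'E'
from h import *
d=load('w1')
rep('white',*blob(d,(0,0,170),(60,75,255),(232,145,280,195),.050))
rep('cover',*blob(d,(0,0,0),(180,255,75),(125,120,215,170),.036))
rep('peg',*blob(d,(8,40,150),(30,135,255),(40,110,80,165),.030))
rep('fwhite',*blob(d,(0,0,170),(60,75,255),(434,110,466,150),.053))
rep('fblue',*blob(d,(95,80,0),(125,255,255),(430,60,480,110),.053))
hsv=cv2.cvtColor(d['frame'],cv2.COLOR_RGB2HSV)
for p in [(257,171),(58,137),(400,90),(400,158),(220,220),(280,185)]: print(p,hsv[p[1],p[0]])
rep('ktray',*blob(d,(0,0,60),(180,45,255),(300,10,480,170),.043))
w,_=blob(d,(0,0,60),(180,45,255),(300,10,480,170),.043); print(cv2.boxPoints(cv2.minAreaRect(w)))
E
```

```text
white px [255. 170.] rect [ 425.9 -232.4] [31.6 27.3] 41.1 circ [ 426.8 -233.3] 16.1
cover px [168. 145.] rect [ 451.4 -140.4] [24.2 69.2] 2.7 circ [ 452.  -140.2] 34.8
peg px [ 61. 140.] rect [465.2  11. ] [67.4 70.5] 84.1 circ [465.2  11.1] 48.7
fwhite px [452. 129.] rect [ 481.  -458.6] [33.3 27.4] 44.4 circ [ 480.5 -457.6] 17.2
fblue px [453.  84.] rect [ 532.9 -455.7] [37.7 37.8] 52.5 circ [ 533.1 -453.5] 21.6
(257, 171) [ 30  32 194]
(58, 137) [ 19 111 115]
(400, 90) [105   3 162]
(400, 158) [14 46 83]
(220, 220) [ 16 114 175]
(280, 185) [ 16 117 105]
ktray px [393.  96.] rect [ 510.4 -394.7] [181.2 137.9] 86.7 circ [ 510.4 -395.6] 111.5
[[ 436.40778 -481.29263]
 [ 574.10803 -489.1268 ]
 [ 584.4026  -308.18015]
 [ 446.70233 -300.34598]]
```

```bash
python3 - <<'E'
from h import *
from scipy.optimize import least_squares
for n,c,zb in(('white',(425,-233),22),('blue',(423,231),22),('sock',(461,108),22)):
  for t in('scene0','side0','w1'):
    d=load(t); P=cloud(d).reshape(-1,3)*1e3
    if t=='w1':
        K=d['mtx'];v,u=np.mgrid[:384,:512];x=(u-K[0,2])/K[0,0];y=(v-K[1,2])/K[1,1];r=np.hypot(x,y);k=np.tan(r)/np.maximum(r,1e-9)
        z=d['depth'];P=(np.stack([x*k*z,y*k*z,z],-1)@d['pose'][:3,:3].T+d['pose'][:3,3]).reshape(-1,3)*1e3
    q=P[(np.hypot(P[:,0]-c[0],P[:,1]-c[1])<30)&(P[:,2]>zb+20)&(P[:,2]<70)]
    if len(q)<8: print(n,t,len(q)); continue
    (cc,rad)=cv2.minEnclosingCircle(q[:,:2].astype(np.float32)); top=q[q[:,2]>q[:,2].max()-4]
    print(n,t,len(q),'lo',q.min(0).round(),'hi',q.max(0).round(),'circ',np.round(cc,1),round(rad,1),'top',top.mean(0).round(1))
E
```

```text
white scene0 86 lo [ 413. -254.   43.] hi [ 446. -219.   63.] circ [ 428.7 -235.7] 18.0 top [ 428.1 -236.    60.4]
white side0 77 lo [ 405. -248.   42.] hi [ 437. -214.   62.] circ [ 419.9 -230.9] 17.4 top [ 422.4 -233.9   59.6]
white w1 965 lo [ 409. -252.   44.] hi [ 444. -217.   62.] circ [ 426.4 -234.1] 18.0 top [ 426.6 -234.3   58.9]
blue scene0 64 lo [412. 208.  43.] hi [444. 242.  61.] circ [428.1 223.6] 18.3 top [426.6 225.4  58.7]
blue side0 144 lo [406. 215.  43.] hi [439. 246.  62.] circ [422.  230.2] 17.2 top [422.6 228.9  59.2]
blue w1 0
sock scene0 38 lo [450.  97.  42.] hi [476. 116.  60.] circ [463.  105.9] 13.1 top [462.6 108.   58. ]
sock side0 69 lo [448.  98.  42.] hi [470. 123.  61.] circ [461.7 110.4] 14.7 top [459.4 110.3  58.4]
sock w1 94 lo [451.  98.  42.] hi [472. 110.  56.] circ [461.6 108.1] 11.1 top [459.8 100.5  53.8]
```

Call:
{"fn": "send_rows", "kwargs": {"motion": [[[6, 0, -50], [0, 0, 0], 0.8], [[6, 0, -110], [0, 0, 0], 0.75], [[6, 0, -150], [0, 0, 0], 0.75], [[6, 0, -168], [0, 0, 0], 0.75], [[6, 0, -173], [0, 0, 0], 0.75], [[6, 0, -173], [0, 0, 0], 0.3], [[6, 0, -173], [0, 0, 0], 0.2], [[6, 0, -173], [0, 0, 0], 0.2], [[6, 0, -173], [0, 0, 0], 0.2], [[6, 0, -173], [0, 0, 0], 0.2]], "squeeze": 30}}

```text
time: 2.45
ee_pos: [0.4274, -0.2352, 0.0306]
tool_rot: [179.9, -0.2, 0.0]
wrist_force: [-1.1, -0.5, 6.3]
opening: 0.0339
grasp_force: 30.1
```

Call:
{"fn": "send_rows", "kwargs": {"motion": [[[0, 0, 5], [0, 0, 0], 0.2], [[0, 0, 25], [0, 0, 0], 0.2], [[0, 0, 60], [0, 0, 0], 0.2], [[15, -35, 80], [0, 0, 0], 0.2], [[35, -85, 80], [0, 0, 0], 0.2], [[52, -125, 80], [0, 0, -1], 0.2], [[57, -139, 75], [0, 0, -3], 0.2], [[57, -139, 60], [0, 0, -3], 0.2], [[57, -139, 60], [0, 0, -3], 0.2]]}}

```text
time: 3.58
ee_pos: [0.4821, -0.3713, 0.0856]
tool_rot: [-179.8, 0.2, -2.9]
wrist_force: [0.6, 0.9, -0.3]
opening: 0.034
grasp_force: 30.1
```

```bash
python3 - <<'E'
from h import *
d=shot('wrist','w2'); s=state(); print(s['time'],s['ee_pos'],s['tool_rot'],s['wrist_force'],s['opening'])
E
```

```text
3.625 [ 0.48255284 -0.37158284  0.08685141] [-1.79879119e+02  1.23899201e-01 -2.93283185e+00] [ 1.21292956 -0.13837336 -0.23421545] 0.033915426994106664
```

View pics/w2.png

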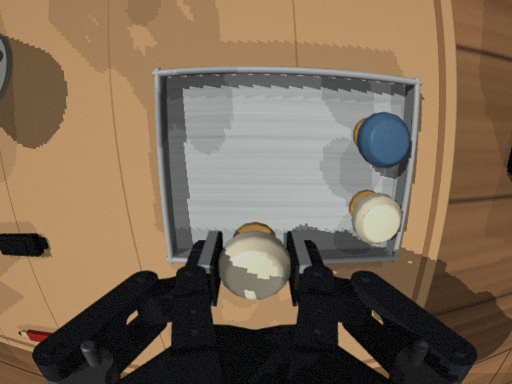

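Image: knob held centred at (255,262), over the tray's near-left free area; tray walls at x≈165 and 410 px, fixed knobs at right. Lowering gently.

Call:
{"fn": "send_rows", "kwargs": {"motion": [[[0, 0, -25], [0, 0, 0], 0.2], [[0, 0, -42], [0, 0, 0], 0.2], [[0, 0, -48], [0, 0, 0], 0.2], [[0, 0, -51], [0, 0, 0], 0.2], [[0, 0, -53], [0, 0, 0], 0.2], [[0, 0, -54], [0, 0, 0], 0.2], [[0, 0, -54], [0, 0, 0], 0.2]]}}

```text
time: 4.5
ee_pos: [0.4834, -0.3734, 0.0346]
tool_rot: [180.0, -0.0, -3.0]
wrist_force: [-0.0, 0.2, -0.1]
opening: 0.0332
grasp_force: 30.1
```

Call:
{"fn": "send_rows", "kwargs": {"motion": [[[0, 0, -1], [0, 0, 0], 0.2], [[0, 0, -2], [0, 0, 0], 0.2], [[0, 0, -2], [0, 0, 0], 0.2]]}}

```text
time: 4.88
ee_pos: [0.4835, -0.3735, 0.0336]
tool_rot: [180.0, -0.1, -3.0]
wrist_force: [-2.3, 1.3, 5.0]
opening: 0.0339
grasp_force: 30.5
```

Call:
{"fn": "send_rows", "kwargs": {"motion": [[[0, 0, 0], [0, 0, 0], 0.5], [[0, 0, 0], [0, 0, 0], 0.6], [[0, 0, 0], [0, 0, 0], 0.65], [[0, 0, 10], [0, 0, 0], 0.65], [[0, 0, 40], [0, 0, 0], 0.65], [[0, 0, 80], [0, 0, 0], 0.75], [[-2, 50, 110], [0, 0, 3], 0.75], [[-10, 110, 130], [0, 0, 3], 0.75], [[-16, 170, 150], [0, 0, 3], 0.75], [[-22, 232, 165], [0, 0, 3], 0.75], [[-28, 294, 168], [0, 0, 3], 0.75], [[-35, 356, 168], [0, 0, 3], 0.75]]}}

```text
time: 6.38
ee_pos: [0.4484, -0.019, 0.2019]
tool_rot: [180.0, -0.2, -0.0]
wrist_force: [1.1, 0.5, -0.5]
opening: 0.0638
grasp_force: 0.0
```

```bash
cat >> h.py <<'E'
def fcloud(d):
    K=d['mtx'];v,u=np.mgrid[:384,:512];x=(u-K[0,2])/K[0,0];y=(v-K[1,2])/K[1,1];r=np.hypot(x,y);k=np.tan(r)/np.maximum(r,1e-9)
    z=d['depth'];return (np.stack([x*k*z,y*k*z,z],-1)@d['pose'][:3,:3].T+d['pose'][:3,3])*1e3
def around(P,c,rad,z0,z1):
    q=P.reshape(-1,3); return q[(np.hypot(q[:,0]-c[0],q[:,1]-c[1])<rad)&(q[:,2]>z0)&(q[:,2]<z1)]
def rnd(n,P,c,rad,z0,z1):
    q=around(P,c,rad,z0,z1)
    if len(q)<8: print(n,len(q)); return
    cc,r=cv2.minEnclosingCircle(q[:,:2].astype(np.float32)); rr=cv2.minAreaRect(q[:,:2].astype(np.float32))
    print(n,len(q),'lo',q.min(0).round(1),'hi',q.max(0).round(1),'circ',np.round(cc,1),round(r,1),'rect',np.round(rr[0],1),np.round(rr[1],1),round(rr[2],1))
E
python3 - <<'E'
from h import *
s=state(); print(s['time'],s['ee_pos'],s['joints'].round(1))
d=load('scene0')
d=shot('scene','s1'); P=cloud(d)*1e3
rnd('white placed',P,(484,-373),30,45,75)
E
```

```text
6.375 [ 0.44843331 -0.01904664  0.20190566] [ -6.8 -18.7  95.6   0.  103.   83.2]
white placed 103 lo [ 471.  -392.8   47. ] hi [ 502.2 -358.9   65.4] circ [ 484.  -374.6] 18.3 rect [ 486.6 -375.9] [33.9 31.2] 89.9
```

Call:
{"fn": "send_rows", "kwargs": {"motion": [[[-6, 62, 0], [0, 0, 0], 0.75], [[-12, 124, 0], [0, 0, 0], 0.75], [[-18, 186, 0], [0, 0, 0], 0.75], [[-22, 230, 0], [0, 0, 0], 0.75], [[-24, 245, 0], [0, 0, 0], 0.75], [[-24, 245, 0], [0, 0, 0], 0.75], [[-24, 245, 0], [0, 0, 0], 0.75]]}}

```text
time: 7.3
ee_pos: [0.4251, 0.2229, 0.2005]
tool_rot: [180.0, -0.0, -0.1]
wrist_force: [-0.9, 0.0, -0.3]
opening: 0.0637
grasp_force: 0.0
```

```bash
python3 - <<'E'
from h import *
d=shot('wrist','w3'); P=fcloud(d); s=state(); print(s['time'],s['ee_pos'],s['joints'].round(1))
rnd('blue',P,(425,228),30,43,70)
rnd('sock',P,(461,108),25,43,70)
rnd('peg',P,(466,12),35,26,45)
E
```

```text
7.35 [0.42511701 0.22281544 0.20046758] [ 23.6 -13.6  91.6  -0.  102.  113.7]
blue 957 lo [408.7 211.   45.4] hi [443.6 246.7  61.5] circ [426.2 228.9] 17.9 rect [426.2 228.7] [35.  34.7] 50.1
sock 418 lo [450.8  99.3  43. ] hi [473.1 121.6  60.7] circ [462.2 110.7] 11.4 rect [461.9 110.7] [21.8 21.3] 72.7
peg 375 lo [446.1  -2.9  26. ] hi [487.8  34.1  35.7] circ [467.1  15.1] 24.1 rect [467.2  15.1] [12.8 48. ] 48.5
```

View pics/w3.png

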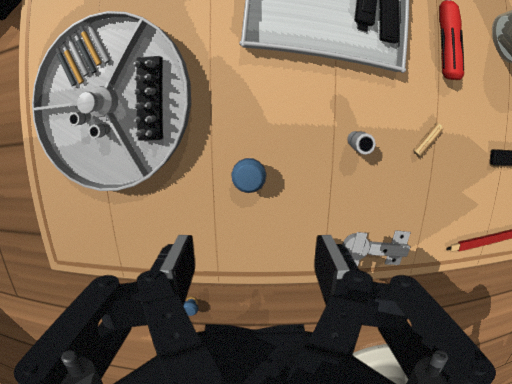

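Image: blue knob at (249,175), carousel hub (88,102) with two small sockets at (73,118) and (95,131) in the lower bay, socket (362,143), peg (428,140), cover tray at top (330,30).

Call:
{"fn": "send_rows", "kwargs": {"motion": [[[1, 6, -50], [0, 0, 0], 0.75], [[1, 6, -110], [0, 0, 0], 0.75], [[1, 6, -150], [0, 0, 0], 0.75], [[1, 6, -167], [0, 0, 0], 0.75], [[1, 6, -172], [0, 0, 0], 0.75], [[1, 6, -172], [0, 0, 0], 0.3], [[1, 6, -172], [0, 0, 0], 0.2], [[1, 6, -172], [0, 0, 0], 0.2], [[1, 6, -172], [0, 0, 0], 0.2], [[1, 6, -172], [0, 0, 0], 0.2]]}}

```text
time: 8.6
ee_pos: [0.427, 0.2306, 0.0306]
tool_rot: [-179.9, -0.2, 0.0]
wrist_force: [-0.5, -1.7, 6.9]
opening: 0.0344
grasp_force: 29.9
```

```bash
python3 - <<'E'
from h import *
d=load('w3'); P=fcloud(d)
rnd('carousel',P,(508,387),115,45,60)
rnd('hub',P,(508,387),40,72,95)
q=P.reshape(-1,3)
for px in ((73,118),(95,131)):
    print(px,P[px[1]-3:px[1]+4,px[0]-3:px[0]+4].reshape(-1,3).max(0).round(1), onz(d,*px,.063,True).round(4))
for px in((88,102),): print(onz(d,*px,.081,True).round(4))
s=slice(None); m=(P[...,2]>52)&(P[...,2]<70)&(np.hypot(P[...,0]-508,P[...,1]-387)<55)&(np.hypot(P[...,0]-508,P[...,1]-387)>22)
k,L,st,c=cv2.connectedComponentsWithStats(m.astype(np.uint8))
for i in range(1,k):
    if st[i,4]>8: print(c[i].round(),st[i,4],P[L==i].mean(0).round(1))
E
```

```text
carousel 5113 lo [410.3 288.5  45. ] hi [608.8 488.1  60. ] circ [509.3 388.6] 100.4 rect [509.6 388.3] [199.4 198.5] 89.2
hub 363 lo [498.5 377.   72.5] hi [519.8 399.5  82.2] circ [509.6 388.6] 11.6 rect [509.6 387.9] [21.6 21.2] 15.3
(73, 118) [502.2 420.4 343.3] [0.4947 0.4158 0.063 ]
(95, 131) [482.  392.2  64.9] [0.4786 0.3883 0.063 ]
[0.5092 0.3837 0.081 ]
[136.  78.] 31 [528.  337.4  63.5]
[138.  91.] 55 [515.  336.9  61.5]
[138. 105.] 51 [500.9 337.   61.1]
[ 76. 118.] 177 [494.1 412.9  61.2]
[138. 119.] 38 [487.5 337.7  62.1]
[ 96. 130.] 189 [478.9 387.7  61.1]
```

Call:
{"fn": "send_rows", "kwargs": {"motion": [[[0, 0, 5], [0, 0, 0], 0.2], [[0, 0, 30], [0, 0, 0], 0.2], [[2, -15, 70], [0, 0, 0], 0.2], [[6, -45, 100], [0, 0, 0], 0.2], [[15, -95, 110], [0, 0, 0], 0.2], [[25, -150, 110], [0, 0, 0], 0.2], [[35, -205, 110], [0, 0, 0], 0.2], [[45, -260, 110], [0, 0, 0], 0.2], [[55, -315, 110], [0, 0, -1], 0.2], [[66, -370, 110], [0, 0, -2], 0.2], [[78, -425, 110], [0, 0, -3], 0.2], [[90, -480, 110], [0, 0, -3], 0.2]]}}

```text
time: 10.1
ee_pos: [0.5159, -0.2515, 0.1385]
tool_rot: [-180.0, -0.0, -3.0]
wrist_force: [1.9, 0.1, -0.1]
opening: 0.0341
grasp_force: 30.0
```

Call:
{"fn": "send_rows", "kwargs": {"motion": [[[10, -50, 0], [0, 0, 0], 0.2], [[18, -100, 0], [0, 0, 0], 0.2], [[23, -126, -20], [0, 0, 0], 0.2], [[23, -126, -45], [0, 0, 0], 0.2], [[23, -126, -50], [0, 0, 0], 0.2], [[23, -126, -50], [0, 0, 0], 0.2], [[23, -126, -50], [0, 0, 0], 0.2]]}}

```text
time: 10.98
ee_pos: [0.5394, -0.3758, 0.0901]
tool_rot: [179.9, -0.1, -3.0]
wrist_force: [-0.7, 0.6, -0.1]
opening: 0.0337
grasp_force: 30.1
```

```bash
python3 - <<'E'
from h import *
d=shot('wrist','w4'); P=fcloud(d); s=state(); print(s['time'],s['ee_pos'],s['tool_rot'],s['wrist_force'],s['opening'])
rnd('white placed',P,(484,-373),30,45,75)
rnd('tumbler',P,(620,-130),60,85,105)
E
```

```text
11.025 [ 0.53936045 -0.3758281   0.09013553] [ 1.79915198e+02 -1.25085567e-01 -2.96954364e+00] [ 0.04976985 -0.10189357 -0.83433325] 0.034334349064064434
white placed 457 lo [ 468.5 -390.8   53.9] hi [ 485.  -356.2   64.2] circ [ 479.7 -373.5] 17.4 rect [ 476.7 -373.6] [16.2 34.6] 0.9
tumbler 0
```

View pics/w4.png

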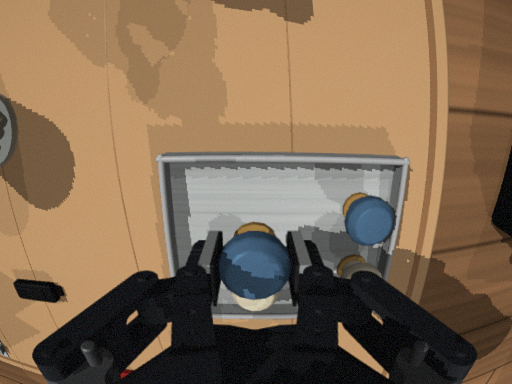

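Image: blue knob held at (255,265) over the tray floor, the placed white one behind it (255,300), fixed blue at (369,220) clear of the fingers.

Call:
{"fn": "send_rows", "kwargs": {"motion": [[[0, 0, -25], [0, 0, 0], 0.2], [[0, 0, -44], [0, 0, 0], 0.2], [[0, 0, -51], [0, 0, 0], 0.2], [[0, 0, -54], [0, 0, 0], 0.2], [[0, 0, -56], [0, 0, 0], 0.2], [[0, 0, -57], [0, 0, 0], 0.2], [[0, 0, -58], [0, 0, 0], 0.2], [[0, 0, -58], [0, 0, 0], 0.2]]}}

```text
time: 12.02
ee_pos: [0.5393, -0.376, 0.0337]
tool_rot: [179.9, -0.1, -3.0]
wrist_force: [-5.0, 3.3, 8.7]
opening: 0.0338
grasp_force: 30.7
```

Call:
{"fn": "send_rows", "kwargs": {"motion": [[[0, 0, 0], [0, 0, 0], 0.5], [[0, 0, 0], [0, 0, 0], 0.6], [[0, 0, 0], [0, 0, 0], 0.65], [[0, 0, 10], [0, 0, 0], 0.65], [[0, 0, 45], [0, 0, 0], 0.65], [[0, 0, 90], [0, 0, 5], 0.65], [[-10, 40, 110], [0, 0, 15], 0.65], [[-25, 80, 120], [0, 0, 25], 0.65], [[-40, 120, 130], [0, 0, 35], 0.65], [[-55, 160, 140], [0, 0, 45], 0.65], [[-70, 200, 140], [0, 0, 55], 0.65], [[-88, 238, 140], [0, 0, 65], 0.65]]}}

```text
time: 13.52
ee_pos: [0.4503, -0.1366, 0.1714]
tool_rot: [179.9, -0.0, 62.3]
wrist_force: [-0.0, -0.0, -0.7]
opening: 0.0556
grasp_force: 0.0
```

Call:
{"fn": "send_rows", "kwargs": {"motion": [[[0, 0, 0], [0, 0, 10], 0.65], [[0, 0, 0], [0, 0, 20], 0.65], [[0, 0, 0], [0, 0, 28], 0.65], [[0, 0, 0], [0, 0, 28], 0.65], [[0, 0, 0], [0, 0, 28], 0.65]]}}

```text
time: 14.15
ee_pos: [0.4507, -0.1379, 0.1707]
tool_rot: [180.0, 0.0, 89.8]
wrist_force: [0.3, 0.7, -0.0]
opening: 0.0556
grasp_force: 0.0
```

```bash
python3 - <<'E'
from h import *
d=shot('wrist','w5'); P=fcloud(d); s=state(); print(s['time'],s['ee_pos'],s['tool_rot'],s['joints'].round(1))
rnd('cover',P,(452,-138),50,29,45)
rnd('cover body',P,(452,-138),50,33,45)
rnd('peg',P,(466,12),35,26,45)
rnd('tumbler',P,(620,-130),60,85,105)
d=shot('scene','s2'); P=cloud(d)*1e3
rnd('blue placed',P,(540,-376),30,45,75);rnd('white placed',P,(484,-373),30,45,75)
E
```

```text
14.2 [ 0.45068096 -0.13789003  0.17051668] [1.79984833e+02 8.84741037e-03 8.98635250e+01] [-21.1 -15.1  95.8  -0.   99.2 -21. ]
cover 1376 lo [ 440.  -164.9   29.1] hi [ 462.7 -102.2   38.1] circ [ 451.1 -133.3] 31.9 rect [ 451.6 -133.7] [22.1 62.5] 1.7
cover body 1214 lo [ 440.3 -164.4   33. ] hi [ 462.6 -102.8   38.1] circ [ 451.4 -133.7] 31.3 rect [ 451.6 -133.6] [21.1 61.4] 2.2
peg 643 lo [445.4  -4.6  26.1] hi [487.5  33.7  36.8] circ [466.8  14.2] 24.3 rect [466.8  14.4] [12.8 48.2] 48.9
tumbler 1996 lo [ 580.5 -174.2   85. ] hi [667.2 -89.4  99. ] circ [ 623.8 -132. ] 43.5 rect [ 623.2 -132.3] [85.  85.6] 13.3
blue placed 111 lo [ 522.6 -394.6   45.3] hi [ 558.6 -361.5   68.2] circ [ 540.5 -378.9] 18.1 rect [ 541.8 -379.4] [34.1 29.2] 54.9
white placed 106 lo [ 467.5 -392.6   45.8] hi [ 500.5 -359.    65. ] circ [ 484.8 -375.4] 18.1 rect [ 484.  -375.7] [33.  33.4] 2.6
```

View pics/w5.png

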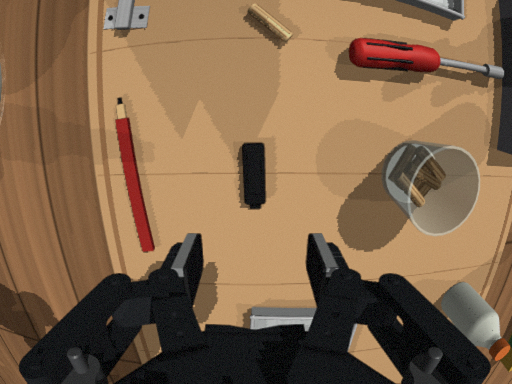

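Image: cover at (254,175), its tab at the bottom end (255,206), peg at (270,22), tumbler (432,190). Both knobs measured standing in the tray. Grasping the cover.

Call:
{"fn": "send_rows", "kwargs": {"motion": [[[1, 4, -50], [0, 0, 2], 0.65], [[1, 4, -105], [0, 0, 2], 0.6], [[1, 4, -135], [0, 0, 2], 0.55], [[1, 4, -143], [0, 0, 2], 0.55], [[1, 4, -146], [0, 0, 2], 0.55], [[1, 4, -147], [0, 0, 2], 0.2], [[1, 4, -147], [0, 0, 2], 0.1], [[1, 4, -147], [0, 0, 2], 0.1], [[1, 4, -147], [0, 0, 2], 0.1], [[1, 4, -147], [0, 0, 2], 0.1]], "squeeze": 25}}

```text
time: 15.5
ee_pos: [0.4527, -0.1342, 0.0249]
tool_rot: [179.8, 0.1, 92.0]
wrist_force: [-0.9, 0.2, 4.8]
opening: 0.0213
grasp_force: 25.4
```

```bash
python3 - <<'E'
from h import *
s=state(); print(s['time'],s['ee_pos'],s['tool_rot'])
# cover tray from w3 & scene
d=load('w3'); P=fcloud(d); q=around(P,(614,140),130,39,46); print('w3 rim',len(q),q.min(0),q.max(0))
for t in('scene0','side0'):
    P=cloud(load(t))*1e3; q=around(P,(614,140),130,39,47); r=cv2.minAreaRect(q[:,:2].astype(np.float32)); print(t,r, cv2.boxPoints(r).round())
    f=load(t)['frame'].reshape(-1,3); 
    m=(f.max(1)<45)&(np.hypot(P.reshape(-1,3)[:,0]-614,P.reshape(-1,3)[:,1]-140)<90)&(P.reshape(-1,3)[:,2]>30)
    print('black',cv2.minAreaRect(P.reshape(-1,3)[m][:,:2].astype(np.float32)), P.reshape(-1,3)[m].mean(0))
E
```

```text
15.5 [ 0.45268835 -0.1341837   0.02491841] [1.79842573e+02 6.58493554e-02 9.19938479e+01]
w3 rim 1613 [540.76163002  53.818351    39.00091818] [626.55539357 238.07160253  45.34571938]
scene0 ((619.2376098632812, 139.24734497070312), (178.0775909423828, 140.8041229248047), 84.09565734863281) [[540.  58.]
 [680.  43.]
 [698. 221.]
 [558. 235.]]
black ((618.3013305664062, 83.86318969726562), (48.056331634521484, 68.50202178955078), 82.35637664794922) [620.0565584   82.36465548  36.47138973]
side0 ((616.0921630859375, 139.5832977294922), (180.6038360595703, 139.99472045898438), 84.07266235351562) [[537.  57.]
 [676.  43.]
 [695. 222.]
 [556. 237.]]
black ((0.0, 0.0), (0.0, 0.0), 0.0) [nan nan nan]<stdin>:9: RuntimeWarning: Mean of empty slice.
  ret = um.true_divide(
```

Call:
{"fn": "send_rows", "kwargs": {"motion": [[[0, 0, 5], [0, 0, 0], 0.1], [[0, 0, 30], [0, 0, 0], 0.1], [[5, 5, 70], [0, 0, 5], 0.1], [[25, 35, 80], [0, 0, 15], 0.1], [[45, 75, 80], [0, 0, 25], 0.1], [[68, 120, 80], [0, 0, 35], 0.1], [[92, 165, 80], [0, 0, 45], 0.1], [[117, 210, 80], [0, 0, 55], 0.1], [[142, 252, 80], [0, 0, 65], 0.1], [[160, 284, 75], [0, 0, 75], 0.1], [[167, 293, 60], [0, 0, 82], 0.1], [[167, 293, 50], [0, 0, 82], 0.1]]}}

```text
time: 17.0
ee_pos: [0.6183, 0.1599, 0.0718]
tool_rot: [-180.0, -0.1, 174.0]
wrist_force: [-0.4, 0.7, -0.6]
opening: 0.0209
grasp_force: 24.7
```

Call:
{"fn": "send_rows", "kwargs": {"motion": [[[0, 0, 0], [0, 0, 0], 0.1], [[0, 0, 0], [0, 0, 0], 0.1]]}}

```text
time: 17.25
ee_pos: [0.6187, 0.1585, 0.0739]
tool_rot: [180.0, 0.0, 173.9]
wrist_force: [0.0, 0.5, 0.4]
opening: 0.0214
grasp_force: 24.7
```

```bash
python3 - <<'E'
from h import *
d=shot('wrist','w6'); s=state(); print(s['time'],s['ee_pos'],s['tool_rot'],s['wrist_force'],s['opening'],s['grasp_force'],s['joints'].round(1))
E
```

```text
17.3 [0.61884831 0.15852373 0.07422078] [1.79985068e+02 6.42767718e-02 1.73885939e+02] [-0.22992493  0.36574808  0.194133  ] 0.021221252202812395 24.683413803577423 [ 11.3  12.5  78.4  -0.   89.  -72.6]
```

View pics/w6.png

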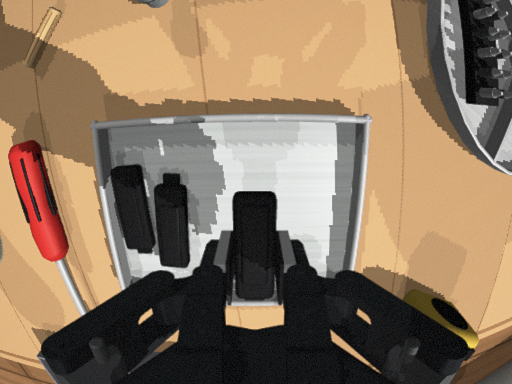

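Image: the cover is held at (255,245) along the tray's length, clear of the fixed covers (175,220) and walls. Lowering.

Call:
{"fn": "send_rows", "kwargs": {"motion": [[[0, 0, -25], [0, 0, 0], 0.1], [[0, 0, -38], [0, 0, 0], 0.1], [[0, 0, -43], [0, 0, 0], 0.1], [[0, 0, -46], [0, 0, 0], 0.1], [[0, 0, -47], [0, 0, 0], 0.1], [[0, 0, -47], [0, 0, 0], 0.1], [[0, 0, -47], [0, 0, 0], 0.1]]}}

```text
time: 18.18
ee_pos: [0.6191, 0.1592, 0.028]
tool_rot: [180.0, 0.1, 174.0]
wrist_force: [-3.2, -1.4, 5.7]
opening: 0.021
grasp_force: 25.3
```

Call:
{"fn": "send_rows", "kwargs": {"motion": [[[0, 0, 0], [0, 0, 0], 0.35], [[0, 0, 0], [0, 0, 0], 0.45], [[0, 0, 0], [0, 0, 0], 0.45], [[0, 0, 10], [0, 0, 0], 0.45], [[0, 0, 45], [0, 0, 0], 0.45], [[-15, -15, 80], [0, 0, -5], 0.45], [[-45, -45, 110], [0, 0, -12], 0.45], [[-80, -78, 125], [0, 0, -20], 0.45], [[-115, -112, 130], [0, 0, -30], 0.45], [[-145, -138, 130], [0, 0, -35], 0.45], [[-152, -145, 130], [0, 0, -35], 0.45], [[-152, -145, 130], [0, 0, -35], 0.45]]}}

```text
time: 19.68
ee_pos: [0.467, 0.0141, 0.157]
tool_rot: [179.9, 0.1, 139.0]
wrist_force: [1.1, 0.1, 0.8]
opening: 0.0386
grasp_force: 0.0
```

Call:
{"fn": "send_rows", "kwargs": {"motion": [[[0, 0, 0], [0, 0, 0], 0.45]]}}

```text
time: 19.8
ee_pos: [0.4673, 0.0148, 0.1563]
tool_rot: [180.0, -0.0, 139.1]
wrist_force: [-0.1, 0.4, -1.0]
opening: 0.0385
grasp_force: 0.0
```

```bash
python3 - <<'E'
from h import *
d=shot('wrist','w7'); P=fcloud(d); s=state(); print(s['time'],s['ee_pos'],s['tool_rot'],s['opening'],s['joints'].round(1))
rnd('peg',P,(466,14),35,27,45); rnd('sock',P,(462,110),20,45,70)
d=shot('scene','s3'); P=cloud(d)*1e3
rnd('cover placed',P,(619,159),45,33,50)
E
```

```text
19.85 [0.46722442 0.01485773 0.15612535] [ 1.79999045e+02 -2.60601237e-02  1.39074987e+02] 0.03848107618908925 [ -2.4 -15.6  97.7   0.   97.9 -51.4]
peg 651 lo [445.6  -3.9  27.1] hi [487.8  34.4  35.8] circ [467.2  15.4] 24.4 rect [466.7  14.8] [11.5 48.4] 49.4
sock 584 lo [450.5  99.3  45. ] hi [472.2 121.3  61.2] circ [461.5 110.3] 11.1 rect [461.3 110.1] [20.8 21.7] 44.4
cover placed 79 lo [588.9 143.2  33. ] hi [652.5 167.4  41. ] circ [620.7 152. ] 32.3 rect [621.3 156.1] [21.7 64.6] 82.4
```

Call:
{"fn": "send_rows", "kwargs": {"motion": [[[0, 0, -50], [0, 0, 0], 0.45], [[0, 0, -100], [0, 0, 0], 0.45], [[0, 0, -125], [0, 0, 0], 0.45], [[0, 0, -131], [0, 0, 0], 0.4], [[0, 0, -133], [0, 0, 0], 0.2], [[0, 0, -133], [0, 0, 0], 0.05], [[0, 0, -133], [0, 0, 0], 0.05], [[0, 0, -133], [0, 0, 0], 0.05], [[0, 0, -133], [0, 0, 0], 0.05], [[0, 0, -133], [0, 0, 0], 0.05]], "squeeze": 25}}

```text
time: 21.15
ee_pos: [0.4673, 0.0142, 0.0242]
tool_rot: [179.9, 0.1, 139.0]
wrist_force: [0.4, -0.2, 5.9]
opening: 0.0109
grasp_force: 29.0
```

Call:
{"fn": "send_rows", "kwargs": {"motion": [[[0, 0, 8], [0, 0, 0], 0.05], [[0, 0, 40], [0, 0, 0], 0.05], [[0, 0, 85], [0, 0, 0], 0.05], [[10, -10, 115], [0, 0, 0], 0.05], [[35, -33, 120], [0, 0, 0], 0.05], [[68, -63, 120], [0, 0, 0], 0.05], [[100, -94, 120], [0, 0, 0], 0.05], [[130, -123, 120], [0, 0, 0], 0.05], [[150, -141, 120], [0, 0, 0], 0.05], [[156, -147, 120], [0, 0, 0], 0.05], [[156, -147, 120], [0, 0, 0], 0.05], [[156, -147, 120], [0, 0, 0], 0.05]]}}

```text
time: 22.65
ee_pos: [0.6222, -0.132, 0.1435]
tool_rot: [180.0, -0.0, 139.0]
wrist_force: [0.3, -0.4, -0.4]
opening: 0.0109
grasp_force: 28.4
```

```bash
python3 - <<'E'
from h import *
d=shot('wrist','w8'); P=fcloud(d); s=state(); print(s['time'],s['ee_pos'],s['tool_rot'],s['opening'],s['grasp_force'],s['wrist_force'])
rnd('tumbler',P,(623,-132),55,90,102)
E
```

```text
22.7 [ 0.62222876 -0.13198365  0.14363711] [1.79988651e+02 1.52577259e-03 1.39040120e+02] 0.01104348392658751 28.373919705773005 [ 0.76243015 -0.54110792 -0.13124328]
tumbler 1614 lo [ 580.9 -174.8   90. ] hi [665.6 -89.7  99. ] circ [ 623.5 -132.2] 42.9 rect [ 619.  -128.2] [84.9 73. ] 50.2
```

View pics/w8.png

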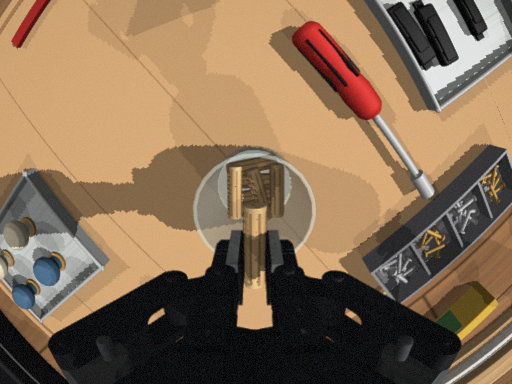

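Image: tumbler rim ring centred (255,210), pegs inside at (257,190), held peg at (256,245) centred over it.

Call:
{"fn": "send_rows", "kwargs": {"motion": [[[1, 0, -20], [0, 0, 0], 0.05], [[1, 0, -40], [0, 0, 0], 0.05], [[1, 0, -58], [0, 0, 0], 0.05], [[1, 0, -72], [0, 0, 0], 0.05], [[1, 0, -79], [0, 0, 0], 0.05], [[1, 0, -83], [0, 0, 0], 0.05], [[1, 0, -86], [0, 0, 0], 0.05], [[1, 0, -86], [0, 0, 0], 0.05]]}}

```text
time: 23.7
ee_pos: [0.6239, -0.1329, 0.0576]
tool_rot: [180.0, 0.0, 139.0]
wrist_force: [-0.2, -0.1, 0.0]
opening: 0.0112
grasp_force: 28.4
```

Lower a touch more for contact, then a small opening.

Call:
{"fn": "send_rows", "kwargs": {"motion": [[[0, 0, -1.5], [0, 0, 0], 0.05], [[0, 0, -3], [0, 0, 0], 0.05], [[0, 0, -3], [0, 0, 0], 0.05], [[0, 0, -3], [0, 0, 0], 0.2], [[0, 0, -3], [0, 0, 0], 0.26], [[0, 0, -3], [0, 0, 0], 0.26], [[0, 0, -3], [0, 0, 0], 0.26]]}}

```text
time: 24.58
ee_pos: [0.6236, -0.1328, 0.054]
tool_rot: [-180.0, -0.0, 139.0]
wrist_force: [-0.4, 0.2, -0.7]
opening: 0.0221
grasp_force: 0.0
```

Call:
{"fn": "send_rows", "kwargs": {"motion": [[[0, 0, 10], [0, 0, 0], 0.26], [[0, 0, 30], [0, 0, 0], 0.26], [[0, 0, 60], [0, 0, 0], 0.26], [[0, 0, 100], [0, 0, 0], 0.4], [[-20, 30, 115], [0, 0, 5], 0.5], [[-50, 75, 115], [0, 0, 11], 0.5], [[-82, 125, 115], [0, 0, 11], 0.5], [[-115, 173, 115], [0, 0, 11], 0.5], [[-145, 218, 115], [0, 0, 11], 0.5], [[-162, 243, 115], [0, 0, 11], 0.5], [[-162, 243, 115], [0, 0, 11], 0.5], [[-162, 243, 115], [0, 0, 11], 0.5]]}}

```text
time: 26.08
ee_pos: [0.4622, 0.1099, 0.1706]
tool_rot: [179.9, 0.1, 150.0]
wrist_force: [0.3, 0.1, -0.2]
opening: 0.0425
grasp_force: 0.0
```

```bash
python3 - <<'E'
from h import *
d=shot('wrist','w9'); P=fcloud(d); s=state(); print(s['time'],s['ee_pos'],s['tool_rot'],s['opening'],s['joints'].round(1))
rnd('sock',P,(462,110),20,45,70)
d=shot('scene','s4'); cv2.imwrite('pics/s4c.png',cv2.resize(cv2.cvtColor(d['frame'],cv2.COLOR_RGB2BGR)[170:330,90:360],None,fx=2.9,fy=2.9,interpolation=cv2.INTER_CUBIC))
P=cloud(d)*1e3; rnd('tumbler',P,(623,-132),50,90,102)
E
```

```text
26.125 [0.46230059 0.10954618 0.17016096] [1.79970687e+02 7.51896005e-02 1.49954867e+02] 0.042390785669254645 [  9.2 -14.5  95.4  -0.   99.1 -50.7]
sock 506 lo [451.  100.3  45.1] hi [472.5 121.6  60.6] circ [461.6 110.9] 11.0 rect [461.6 110.8] [21.  21.1] 15.9
tumbler 123 lo [ 581.1 -177.2   90.1] hi [667.6 -90.3 100.1] circ [ 625.1 -134.4] 44.8 rect [ 624.  -134.2] [84.1 84.9] 27.2
```

View pics/s4c.png

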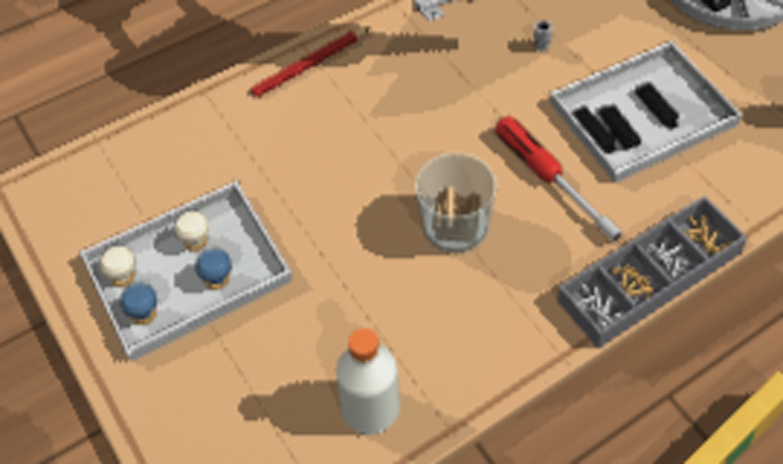

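Crop: both knobs stand in the knob tray (190,228),(213,268), the peg is in the upright tumbler (450,205), the cover lies in its tray (655,105). Now the socket.

Call:
{"fn": "send_rows", "kwargs": {"motion": [[[0, 1, -50], [0, 0, 0], 0.5], [[0, 1, -100], [0, 0, 0], 0.5], [[0, 1, -130], [0, 0, 0], 0.5], [[0, 1, -138], [0, 0, 0], 0.5], [[0, 1, -140], [0, 0, 0], 0.4], [[0, 1, -140], [0, 0, 0], 0.15], [[0, 1, -140], [0, 0, 0], 0.1], [[0, 1, -140], [0, 0, 0], 0.1], [[0, 1, -140], [0, 0, 0], 0.1], [[0, 1, -140], [0, 0, 0], 0.1]], "squeeze": 35}}

```text
time: 27.42
ee_pos: [0.4627, 0.1113, 0.0308]
tool_rot: [179.9, 0.1, 150.0]
wrist_force: [0.5, -0.8, 5.6]
opening: 0.0207
grasp_force: 34.8
```

Call:
{"fn": "send_rows", "kwargs": {"motion": [[[0, 0, 8], [0, 0, 0], 0.1], [[0, 0, 40], [0, 0, 0], 0.1], [[0, 15, 80], [0, 0, 0], 0.1], [[-1, 45, 95], [0, 0, 0], 0.1], [[-2, 90, 95], [0, 0, 0], 0.1], [[-3, 135, 95], [0, 0, 0], 0.1], [[-4, 180, 95], [0, 0, 0], 0.1], [[-5, 225, 95], [0, 0, 0], 0.1], [[-6, 265, 95], [0, 0, 0], 0.1], [[-6, 295, 95], [0, 0, 0], 0.1], [[-6, 308, 95], [0, 0, 0], 0.1], [[-6, 308, 95], [0, 0, 0], 0.1]]}}

```text
time: 28.92
ee_pos: [0.4554, 0.4192, 0.1239]
tool_rot: [-179.9, -0.0, 150.0]
wrist_force: [-0.6, -0.1, -0.5]
opening: 0.0201
grasp_force: 34.4
```

Call:
{"fn": "send_rows", "kwargs": {"motion": [[[0, 0, 0], [0, 0, 0], 0.1], [[0, 0, 0], [0, 0, 0], 0.1]]}}

```text
time: 29.18
ee_pos: [0.456, 0.4182, 0.1245]
tool_rot: [-180.0, 0.0, 149.9]
wrist_force: [-0.6, 0.8, -0.3]
opening: 0.0205
grasp_force: 34.4
```

```bash
python3 - <<'E'
from h import *
d=shot('wrist','w10'); P=fcloud(d); s=state(); print(s['time'],s['ee_pos'],s['tool_rot'],s['opening'],s['joints'].round(1))
rnd('carousel',P,(509,388),115,45,57); rnd('hub',P,(509,388),25,72,90)
d=shot('side','sd1'); P=cloud(d)*1e3; rnd('side car',P,(509,388),115,45,57)
R=np.hypot(P[...,0]-509,P[...,1]-388)
m=(P[...,2]>55)&(P[...,2]<66)&(R<55)&(R>14)
k,L,st,c=cv2.connectedComponentsWithStats(m.astype(np.uint8))
for i in range(1,k):
    if st[i,4]>8: print(c[i].round(),st[i,4],P[L==i].mean(0).round(1))
E
```

```text
29.225 [0.45599631 0.41832046 0.12453382] [1.79991557e+02 1.27240344e-02 1.49932590e+02] 0.02054695693734967 [ 39.4   8.4  77.9  -0.   93.7 -20.5]
carousel 3519 lo [409.8 298.6  45. ] hi [573.2 488.2  56.8] circ [506.1 390.4] 99.6 rect [490.4 393.4] [161.9 187.8] 2.4
hub 193 lo [503.4 378.4  77.6] hi [520.4 398.   81.7] circ [510.2 388. ] 10.5 rect [513.6 386. ] [20.9 12.2] 58.8
side car 964 lo [407.5 285.6  45. ] hi [607.3 486.8  57. ] circ [507.  386.9] 101.9 rect [506.7 388.5] [200.  197.9] 26.7
[167. 256.] 9 [497.4 338.5  60.8]
[159. 272.] 41 [474.8 390.   61.1]
[146. 277.] 41 [489.8 415.5  61. ]
```

View pics/w10.png

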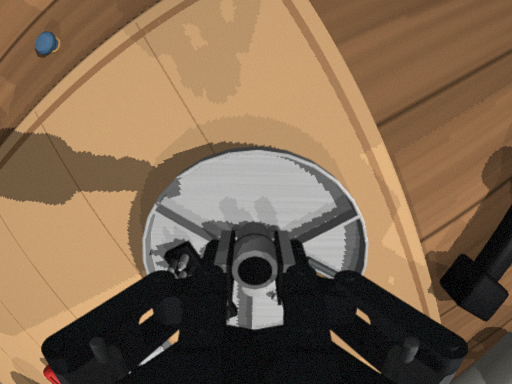

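Image: socket held at (255,265), the bay ahead with dividers symmetric at (185,222) and (330,225). The gripper is aligned with the bay.

Call:
{"fn": "send_rows", "kwargs": {"motion": [[[0, 1, -25], [0, 0, 0], 0.1], [[0, 1, -50], [0, 0, 0], 0.1], [[0, 1, -68], [0, 0, 0], 0.1], [[0, 1, -75], [0, 0, 0], 0.1], [[0, 1, -78], [0, 0, 0], 0.1], [[0, 1, -80], [0, 0, 0], 0.1], [[0, 1, -81], [0, 0, 0], 0.1], [[0, 1, -82], [0, 0, 0], 0.1], [[0, 1, -82], [0, 0, 0], 0.1]]}}

```text
time: 30.4
ee_pos: [0.4562, 0.4207, 0.0438]
tool_rot: [179.9, 0.0, 150.0]
wrist_force: [-0.7, -1.6, 5.4]
opening: 0.0208
grasp_force: 34.9
```

Contact at the expected height. Release, rise and move clear.

Call:
{"fn": "send_rows", "kwargs": {"motion": [[[0, 0, 0], [0, 0, 0], 0.3], [[0, 0, 0], [0, 0, 0], 0.4], [[0, 0, 0], [0, 0, 0], 0.45], [[0, 0, 10], [0, 0, 0], 0.45], [[0, 0, 40], [0, 0, 0], 0.45], [[0, 0, 90], [0, 0, 0], 0.45], [[0, 0, 130], [0, 0, 0], 0.45], [[0, -50, 150], [0, 0, 0], 0.45], [[0, -100, 150], [0, 0, 0], 0.45], [[0, -140, 150], [0, 0, 0], 0.45], [[0, -140, 150], [0, 0, 0], 0.45]]}}

```text
time: 31.78
ee_pos: [0.4561, 0.2782, 0.1937]
tool_rot: [179.9, 0.1, 149.8]
wrist_force: [-0.6, 0.4, -0.7]
opening: 0.0384
grasp_force: 0.0
```

```bash
python3 - <<'E'
from h import *
s=state(); print(s['time'],s['ee_pos'],s['wrist_force'])
d=shot('side','sd2'); P=cloud(d)*1e3; rnd('socket side',P,(456,420),22,58,80); rnd('white',P,(484,-373),28,45,75); rnd('blue',P,(540,-377),28,45,75)
rnd('socket wrist',fcloud(shot('wrist','w11')),(456,420),22,58,80)
P=cloud(shot('scene','s5'))*1e3; rnd('socket scene',P,(456,420),22,58,80)
a=cv2.cvtColor(d['frame'],cv2.COLOR_RGB2BGR); cv2.imwrite('pics/sd2c.png',cv2.resize(a[100:330,70:370],None,fx=2.6,fy=2.6,interpolation=cv2.INTER_CUBIC))
E
```

```text
31.775 [0.45611262 0.27820783 0.19372303] [-0.6455612   0.37175008 -0.69011413]
socket side 103 lo [442.4 408.5  58. ] hi [464.4 430.5  73.6] circ [453.8 419.8] 12.4 rect [453.2 419.5] [20.7 22.3] 6.9
white 63 lo [ 461.  -385.5   45. ] hi [ 493.9 -355.2   64.6] circ [ 477.7 -370. ] 16.7 rect [ 478.7 -370. ] [30.  30.1] 57.9
blue 61 lo [ 517.9 -395.1   45.3] hi [ 551.2 -356.8   64.3] circ [ 533.5 -376.4] 19.6 rect [ 532.1 -373.4] [34.1 31.6] 65.5
socket wrist 456 lo [444.3 409.9  58.1] hi [467.  431.7  74.1] circ [455.6 420.8] 11.4 rect [455.6 420.8] [21.6 21.5] 46.4
socket scene 28 lo [446.2 404.6  59.9] hi [467.  427.7  74.2] circ [455.2 417.3] 12.7 rect [455.6 415.7] [21.7 20.8] 82.0
```

View pics/sd2c.png

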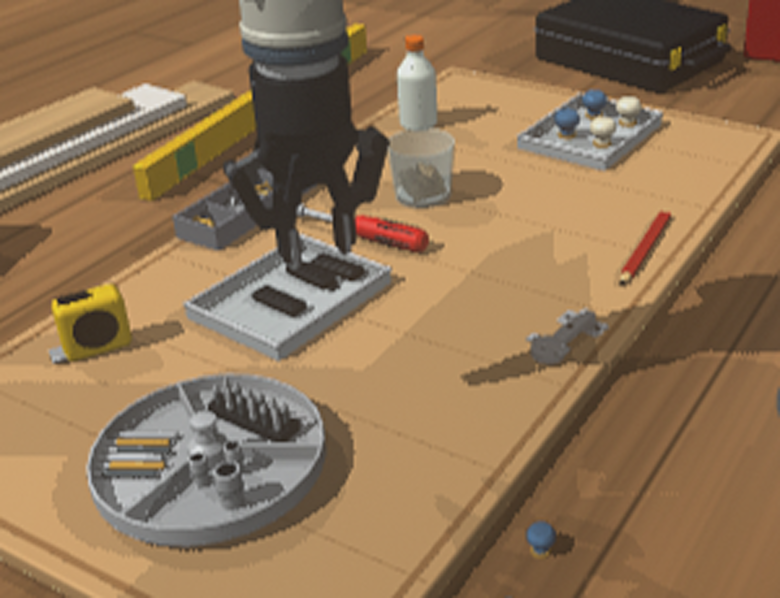

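Image: the socket stands upright in the bay at (228,483), the cover is in its tray (280,298), the knobs are in theirs, the tumbler is upright and the arm is clear.

```bash
python3 -c "
from cell import sign_off
print(sign_off())"
```

```text
the job is handed in; nothing more can be done
None
```

I placed all five fittings in the order asked and handed the job in at about 32 s; the last pictures show both knobs standing in their tray, the cover flat, the peg in the upright tumbler and the socket upright mid-bay, with the nut driver left where it lay.

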